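Fit the gear to the run-in stand and shut its guard

ROBOT

A 6-joint arm with a two-finger parallel gripper is mounted at the origin on the work surface. World frame = base frame: x ahead of the robot, y to its left, z up, the work surface at z = 0. Lengths are in m, angles in degrees, forces in N, time in s.
With the tool pointing down it reaches from about 0.375 to 0.9 m from the base axis. Payload 3.1 kg.
Tool frame: the origin (TCP) lies at the very end of the fingers, on their centre line; the grasp point (between the pads) lies 19 mm behind it (grasp_offset is the distance from the TCP to the grasp point, in m); z points along the fingers, y is the direction in which the jaws open and shut (so a half turn about z gives the same grasp; the last joint's range is limited). The gripper opens to 87 mm and grips with 3 to 60 N. Pads are 19 mm wide; open, the fingers measure 117 mm over their backs; the gripper's body (75 mm by 190 mm) begins 51 mm behind the grasp point.
Start: joints at [-83.394, 30.224, 82.088, -0, 67.689, -10.227], TCP at [0.181, -0.598, 0.223] pointing down, gripper open.
Joint ranges: [-176.69, 176.69], [-43.24, 126.21], [12.49, 139.97], [-82, 262], [0, 151.66], [-163.58, 163.58]. Speed limits (degrees/s): [159.86, 159.86, 180, 180, 180, 180].

INTERFACE

Orientations are given as a 3x3 rotation matrix whose columns are the frame's x, y, z axes.
In Python, from rig import * gives the robot as it stands. The module is installed in compiled form; this text tells all that it offers.
- The arm moves only by the tool play_rows, never from a script. Its argument "plan" is a list that holds one entry, the list of rows, each a list of 7 numbers: the shift along the world's x, y, z each as a share of 5 cm, from -1 to 1, then the turn, a rotation vector about the world's x, y, z each as a share of pi rad, from -1 to 1, then the gripper's target within -1 to 1 (fully open at 1, half-way at 0, shut at -1). A call has 1 to 12 rows; each row shifts and turns the commanded pose from where the row before left it; what a row does not reach is not made up. A row lasts 1/10 s, in which the tool goes at most 50 mm and 8.59 degrees, less where a joint would pass 70% of its speed; a pose out of reach is approached as far as the arm can. A call with a number of a shift or a turn outside -1 to 1 is refused whole. A call with a gripper value outside its range is refused whole. The fingers move at their own pace and stop on an object; the grip force is fixed at half the most. Time passes only in rows, so rows that do not move let the fingers close. It gives the time, the measured TCP pose, the force and the opening at its end, in the units of the state.
- read_state(): the state, without advancing time (a new reading comes with each control period).
- capture(name): name is "scene" or "side" or "wrist"; returns the picture (384x512x3 uint8, red, green, blue); there is no depth.
- camera_params(name): a dict with "intrinsics" (3x3 intrinsics, pixels), "k1" (the pictures are not rectified: a ray, as slopes to the right and down, at radius r is drawn at 1 + k1 r^2 times it, then the intrinsics apply), "R" (3x3) and "t" (3): a world point X has camera coordinates R X + t; the wrist camera has in their place "mount" (4x4, takes a point from camera to tool coordinates, whose origin is the TCP and whose axes are the flange's). Camera axes: x right, y down, z forward; pixel columns grow to the right and rows downward; lengths in m; the calibration is good to about 2 mm. A picture is of the moment at which its call begins: read the wrist's pose just before it. camera_params takes no time and is no camera call.
- hand_in(): hands the job in, once; it reports no verdict.
The state is a dict: "time_s": time; "joint_positions": joint angles; "qvel": joint speeds; "tau": joint torques, N m; "position": TCP position; "tcp_rot": TCP orientation; "force": force on the tool from outside, world axes, zero at the start; "moment": the same for the moment, N m; "opening": opening from 0.0 (shut) to 1.0 (fully open).
Only numpy, scipy, OpenCV 4.12 (cv2) and the standard library are available. Lean on these libraries where they do the work, as an engineer would, in place of code of your own. Each camera call takes 0.05 s, during which the arm holds its last target. There are 200 camera calls.

TASK

Put the brass gear on the run-in stand's spindle, boss up and fully down on its shoulder, then push the sliding guard shut over it until the latch clicks and holds it. Go by feel: the latch catches at a different point each time, and the guard must not be rammed on once it has caught (no more than 14 N on the latch). Leave the other things on the table where they are, and let go of everything.

Things in the scene. Friction and masses are not known exactly. Their poses are not given: they have to be found in the camera images.
- gear_mid (a point): centre, half-way up, of the brass gear, loose on the table, boss up: a toothed disc 14 mm thick, 74 mm across, with a plain round boss 30 mm across on it from 14 to 40 mm above its underside; 40 mm tall in all, a 14 mm bore right through along its z axis; 0.2 to 0.35 kg. Grip it by the boss from above.
- stand: run-in stand: grey base plate 120 x 440 mm, fixed. Origin on the table surface, x across the stand, y along it (the guard shuts towards +y), z up. The spindle's shoulder, on which a seated gear rests, is 20 mm above the table, so the gear's centre is then 40 mm above it.
- spindle_tip (a point): tip of the upright steel spindle, 48 mm above the table, at stand x = 0, y = +60 mm: a pin 10 mm across with a cone over its last 6 mm, rising 28 mm out of a 44 mm round shoulder. The gear's bore has 2 mm play all round it.
- guard (a joint): travel of the sliding guard in m: 0 = fully open (at the start), growing as it slides along the stand's +y to shut over the spindle. A spring (4 to 6 N to push against) draws it back, all the way to 0 unless the latch holds it. The latch is adjustable: it catches anywhere from 150 to 210 mm of travel, a different point each time, to be felt. Once caught, it stays when let go.
- guard_roof (a point): middle of the top of the guard's roof, 73 mm above the table. The guard is a clear hood in an aluminium frame, 106 mm wide, 133 mm long along y, open at its front (+y) end, with 68 mm clear under the roof (a seated gear's top is at 60 mm). A steel tongue with a tooth juts 52 mm out of its front at roof height.
- guard_handle (a point): centre of the guard's handle: an upright aluminium plate across the guard's roof at its rear (-y) end, 60 mm wide along the stand's x, 10 mm thick along y, 35 mm tall, from 73 to 108 mm above the table; it moves with the guard. Push it along the stand's +y from its -y side, where all is clear, or pinch it from above.
- latch: latch housing, grey box 60 x 78 mm, top 107 mm up, at stand y = 150 to 228 mm; origin on the table at stand y = 175 mm. As the tongue enters, a sprung pawl resists (9 to 13 N on the handle in all), gives way over 7 mm and drops with a click: force down to about 5 N. 2 mm on is a rubber buffer, 8 N per mm. Over 14 N on the latch breaks it.
- spool: bystander: dark steel flanged spacer column, 44 mm across, 90 mm tall; origin at its underside
- wheel: bystander: flat spoked steel wheel, 64 mm across, 12 mm rim, 16 mm hub, no bore; origin at its underside
- screwdriver: bystander: screwdriver lying on the table
- wrench: bystander: open spanner lying on the table
- mug: bystander: white mug, 80 mm across, 90 mm tall; origin at its underside
- packing: bystander: pale wood packing block 90 x 50 x 35 mm; origin at its underside
- tin: bystander: steel tin, 60 mm across, 100 mm tall; origin at its underside
Not all that is in view belongs to the job. Of the things shaped like the part that bears gear_mid, the brass one is meant.

How it is judged (in metres and radians):
On the way, in this order (a step that is already met when the one before it is completed fails the run):
1. the gear is fully down on the spindle while the guard is still open (z of gear_mid in the frame of stand below 0.044 m and horizontal distance between gear_mid and spindle_tip below 0.005 m and angle between gear_mid's own z axis and vertical below 0.1 rad and value of joint guard below 0.03 m), for 0.2 s.
2. the guard is pushed shut over the seated gear (z of gear_mid in the frame of stand below 0.044 m and horizontal distance between gear_mid and spindle_tip below 0.005 m and angle between gear_mid's own z axis and vertical below 0.1 rad and value of joint guard above 0.148 m), for 0.2 s.
At the end, for the whole second after the job is handed in: The gear is fully down on the spindle (centre within 5 mm of the spindle's axis and at most 44 mm above the table, upright within 0.1 rad) and the guard, let go, stays shut in its latch (travel over 148 mm, at rest; unlatched it springs back open) (all of step 2 and velocity of joint guard between -0.01 and 0.01 m/s); the robot touches nothing.
It fails at once if the latch is loaded with more than 14 N (guard rammed into it) (contact force between latch and anything else above 14 N).
It fails at once if another thing on the table is moved by more than 30 mm (distance of any of spool, wheel, screwdriver, wrench, mug, packing, tin from where it was at the start of the episode above 0.03 m).
It also fails if it takes over 72 s, if anything falls off the work surface, if the arm or the gripper's body presses on something with over 40 N, if the wrist force passes 120 N, or if a joint passes its speed limit or range.

## Working session

There is one attempt and no reset: what is moved stays moved. The work goes in short steps, Python scripts to look and compute and a tool call to move; the robot and the scene stay as the last step left them, time stands still between calls to the robot, and variables do not carry over. Pictures are saved under pics/ and viewed, about 8 in all and at most 12, crops included, and the job is handed in when it is done.

Besides the shell and the picture viewer there is one more tool, called after "Emit:" in YAML: its name, and indented under it one key for each argument. play_rows: Moves the arm, as the interface text tells. Its arguments: {"type":"object","properties":{"plan":{"type":"array"}},"required":["plan"]}

```bash
mkdir -p pics; cat > h.py <<'E'
from rig import *
import numpy as np, cv2
def shot(n,f):
    s=read_state(); im=capture(n); cv2.imwrite(f'pics/{f}.png',im[:,:,::-1]); return s,im
def cam(n,s=None):
    p=camera_params(n); K=np.array(p['intrinsics']);k1=p['k1']
    if 'mount' in p:
        M=np.array(p['mount']);Rt=np.array(s['tcp_rot']);
        R=Rt@M[:3,:3]; c=Rt@M[:3,3]+np.array(s['position'])
    else:
        Rr=np.array(p['R']);R=Rr.T;c=-R@np.array(p['t'])
    return K,k1,R,c
def ray(cm,u,v):
    K,k1,R,c=cm
    q=cv2.undistortPoints(np.array([[[u,v]]],float),K,np.array([k1,0,0,0,0.]))[0,0]
    d=R@np.array([q[0],q[1],1]);return c,d/np.linalg.norm(d)
def onz(cm,u,v,z):
    c,d=ray(cm,u,v);return c+d*(z-c[2])/d[2]
def proj(cm,X):
    K,k1,R,c=cm
    x=R.T@(np.array(X)-c);a=x[:2]/x[2];a=a*(1+k1*(a@a));return K[:2,:2]@a+K[:2,2]
def tri(*rs):
    A=np.zeros((3,3));b=np.zeros(3)
    for c,d in rs:
        P=np.eye(3)-np.outer(d,d);A+=P;b+=P@c
    X=np.linalg.solve(A,b);return X,[np.linalg.norm((np.eye(3)-np.outer(d,d))@(X-c)) for c,d in rs]
E
python3 - <<'E'
from h import *
a=[shot(n,n+'0')[1] for n in('scene','side','wrist')]
cv2.imwrite('pics/all.png',cv2.resize(np.hstack(a[:2]),(800,300))[:,:,::-1])
s=read_state()
for n in('scene','side','wrist'):
    print(n,[np.round(x,3).tolist() for x in cam(n,s)])
print(s)
E
```

```text
scene [[[412.46, 0.0, 257.394], [0.0, 412.46, 198.932], [0.0, 0.0, 1.0]], -0.11, [[0.23, 0.79, -0.569], [0.973, -0.185, 0.136], [0.002, -0.585, -0.811]], [1.364, -0.168, 1.236]]
side [[[369.49, 0.0, 257.98], [0.0, 369.49, 191.622], [0.0, 0.0, 1.0]], 0.006, [[-0.896, -0.343, 0.282], [-0.443, 0.663, -0.603], [0.02, -0.665, -0.747]], [0.236, 0.702, 0.938]]
wrist [[[267.35, 0.0, 256.137], [0.0, 267.35, 191.729], [0.0, 0.0, 1.0]], -0.034, [[0.291, -0.916, -0.277], [-0.957, -0.279, -0.082], [-0.002, 0.289, -0.957]], [0.256, -0.575, 0.384]]
{'time_s': 0.15, 'joint_positions': array([-8.33939617e+01,  3.02667848e+01,  8.21374484e+01, -1.91141740e-03,
        6.76913099e+01, -1.02257916e+01]), 'qvel': array([-0.10692681, -0.01697371, -0.22304107, -0.06483508, -0.02912904,
        0.09544099]), 'tau': array([-9.41495756e-06, -4.40431201e+01, -1.76842618e+01,  6.32638461e-02,
        5.53152175e-02, -1.00853449e-04]), 'position': array([ 0.18094737, -0.59765577,  0.22180739]), 'tcp_rot': array([[ 9.57155137e-01,  2.89575541e-01, -2.22495669e-04],
       [ 2.89575505e-01, -9.57153747e-01,  1.65291932e-03],
       [ 2.65682441e-04, -1.64652951e-03, -9.99998609e-01]]), 'force': array([-0.68090509, -0.09643793,  0.14014572]), 'moment': array([0.02378391, 0.03827921, 0.04240989]), 'opening': 0.9996944187619121}
```

View pics/scene0.png

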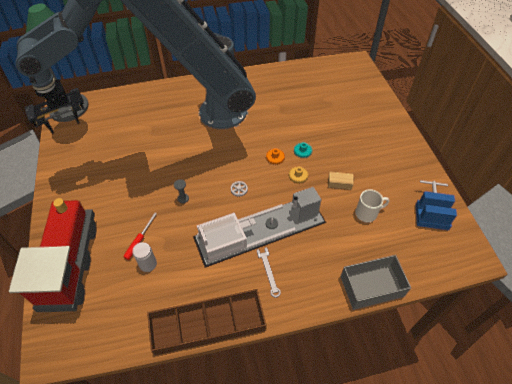

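View pics/side0.png

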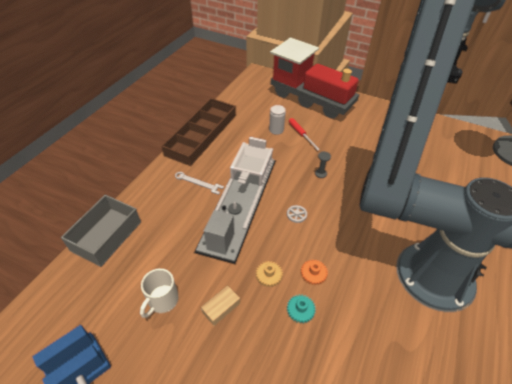

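The scene view shows the brass gear at about (299,174) and the stand from (200,250) to (325,215), with the guard at its left end and the latch at (306,205). In the side view the gear is at (269,272), the spindle near (235,208) and the handle near (257,145). Next I'll enlarge these areas.

```bash
python3 - <<'E'
from h import *
a=cv2.imread('pics/scene0.png')[150:270,185:345];b=cv2.imread('pics/side0.png')[130:290,190:350]
A=cv2.resize(a,(800,600),interpolation=cv2.INTER_CUBIC);cv2.imwrite('pics/c1.png',A)
B=cv2.resize(b,(600,600),interpolation=cv2.INTER_CUBIC);cv2.imwrite('pics/c2.png',B)
s=read_state()
for n,(u0,u1,v0,v1) in dict(scene=(285,315,160,190),side=(250,290,255,290)).items():
    im=cv2.imread(f'pics/{n}0.png');h=cv2.cvtColor(im,cv2.COLOR_BGR2HSV)[v0:v1,u0:u1]
    m=((h[...,0]>17)&(h[...,0]<32)&(h[...,1]>90)&(h[...,2]>120)).astype(np.uint8)
    y,x=np.nonzero(m);c=(x.min()+u0,x.max()+u0,y.min()+v0,y.max()+v0);print(n,m.sum(),x.mean()+u0,y.mean()+v0,c)
    print(onz(cam(n,s),x.mean()+u0,y.mean()+v0,0.014))
E
```

```text
scene 198 298.030303030303 174.1919191919192 (np.int64(289), np.int64(307), np.int64(167), np.int64(181))
[0.42874443 0.21545616 0.014     ]
side 266 268.812030075188 273.4323308270677 (np.int64(258), np.int64(280), np.int64(263), np.int64(283))
[0.42127152 0.21699533 0.014     ]
```

View pics/c1.png

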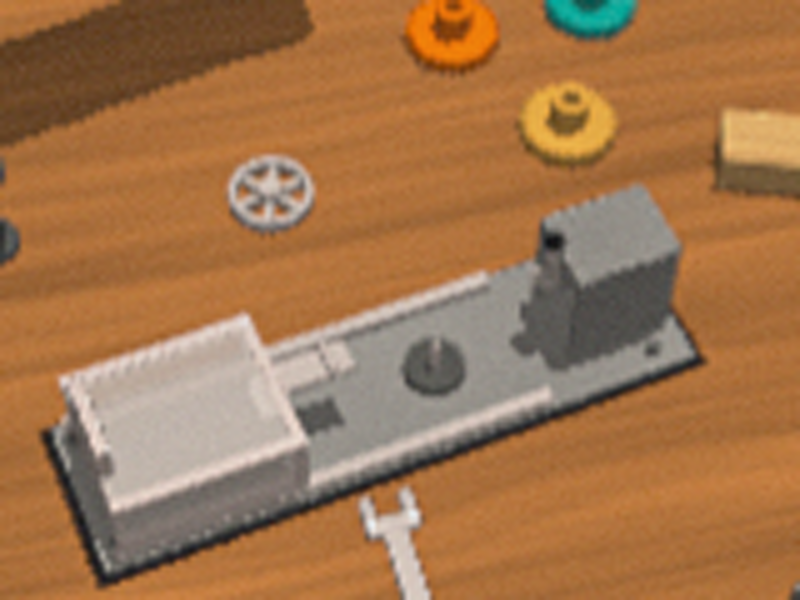

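View pics/c2.png

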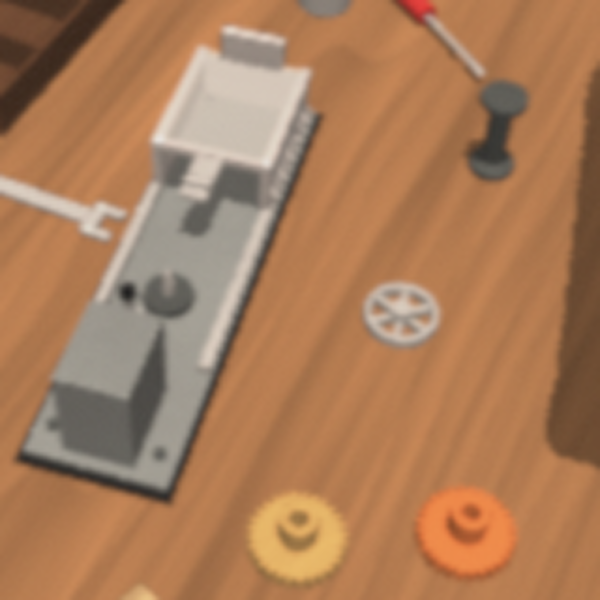

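The crops give these points. Scene (5x): boss top (571,98), spindle tip (437,342), plate corners (105,578), (702,358) and (47,433). Side (3.75x): boss top (299,518), tip (170,272), plate corners (20,458), (170,497) and (320,115).

```bash
python3 - <<'E'
from h import *
C=cam('scene');D=cam('side')
p=lambda x,y:((x+.5)/5-.5+185,(y+.5)/5-.5+150)
q=lambda x,y:((x+.5)/3.75-.5+190,(y+.5)/3.75-.5+130)
for n,a,b in [('boss',(571,98),(299,518)),('tip',(437,342),(170,272)),('cornerFR',(702,358),(20,458))]:
    X,e=tri(ray(C,*p(*a)),ray(D,*q(*b)));print(n,X.round(4),np.round(e,4))
print('boss@.04',onz(C,*p(571,98),.04),onz(D,*q(299,518),.04))
print('tip@.048',onz(C,*p(437,342),.048),onz(D,*q(170,272),.048))
for a in[(105,578),(702,358),(47,433)]:print('sc',onz(C,*p(*a),.0).round(4))
for a in[(20,458),(170,497)]:print('sd',onz(D,*q(*a),.0).round(4))
M=[onz(C,*p(*a),0) for a in[(105,578),(702,358),(47,433)]]
print(np.linalg.norm(M[0]-M[1]),np.linalg.norm(M[0]-M[2]),np.degrees(np.arctan2(*(M[1]-M[0])[[1,0]])))
h=[onz(D,*q(*a),.108).round(4) for a in[(222,27),(285,40)]];print('handle top',h)
for k in[(60,378),(248,315),(308,432),(118,505)]:print('roof',onz(C,*p(*k),.073).round(4))
E
```

```text
boss [0.4236 0.2158 0.0394] [0.0023 0.0023]
tip [0.6178 0.0596 0.0478] [0.0035 0.0035]
cornerFR [0.6486 0.2484 0.0051] [0.0026 0.0026]
boss@.04 [0.42593728 0.21712824 0.04      ] [0.42210233 0.2141821  0.04      ]
tip@.048 [0.62075148 0.06193394 0.048     ] [0.61583066 0.05651454 0.048     ]
sc [ 0.722  -0.1904  0.    ]
sc [0.6474 0.2521 0.    ]
sc [ 0.6022 -0.2118  0.    ]
sd [0.6494 0.2438 0.    ]
sd [0.5272 0.2211 0.    ]
0.44870787703193504 0.1216683173271531 99.5650391605892
handle top [array([ 0.6894, -0.1811,  0.108 ]), array([ 0.6299, -0.1916,  0.108 ])]
roof [ 0.6069 -0.1946  0.073 ]
roof [ 0.5859 -0.0624  0.073 ]
roof [ 0.6851 -0.0425  0.073 ]
roof [ 0.7105 -0.1725  0.073 ]
```

Emit:
play_rows:
  plan:
    - [[0.67,0.74,0,0,0,0.046,1],[0.67,0.74,0,0,0,0.046,1],[0.67,0.74,0,0,0,0.046,1],[0.67,0.74,0,0,0,0.046,1],[0.67,0.74,0,0,0,0.046,1],[0.67,0.74,0,0,0,0.046,1],[0.67,0.74,0,0,0,0.046,1],[0.67,0.74,0,0,0,0.046,1],[-0.05,0.9,0,0,0,0.046,1],[-0.05,0.9,0,0,0,0.046,1],[-0.05,0.9,0,0,0,0,1],[-0.05,0.9,0,0,0,0,1]]

```text
time_s: 1.35
position: [0.4386, -0.1203, 0.2224]
tcp_rot: [[-0.167, 0.986, -0.0], [0.986, 0.167, 0.0], [0.0, -0.0, -1.0]]
force: [0.6, 0.5, 0.2]
opening: 1.002
```

Emit:
play_rows:
  plan:
    - [[-0.04,0.84,0,0,0,0,1],[-0.04,0.84,0,0,0,0,1],[-0.04,0.84,0,0,0,0,1],[-0.04,0.84,0,0,0,0,1],[-0.04,0.84,0,0,0,0,1],[-0.04,0.84,0,0,0,0,1],[-0.04,0.84,0,0,0,0,1],[-0.04,0.84,0,0,0,0,1],[0,0,0,0,0,0,1],[0,0,0,0,0,0,1]]

```text
time_s: 2.35
position: [0.4225, 0.2144, 0.2223]
tcp_rot: [[-0.17, 0.985, -0.001], [0.985, 0.17, -0.001], [-0.001, -0.001, -1.0]]
force: [0.3, 0.5, -0.1]
opening: 0.998
```

```bash
python3 - <<'E'
from h import *
s,im=shot('wrist','w1');C=cam('wrist',s);print(s['position'],s['joint_positions'].round(1),s['force'])
h=cv2.cvtColor(im,cv2.COLOR_RGB2HSV)
m=((h[...,0]>17)&(h[...,0]<32)&(h[...,1]>90)&(h[...,2]>90)).astype(np.uint8)
n,l,st,ce=cv2.connectedComponentsWithStats(m)
for i in range(1,n):
    if st[i,4]>300: print(st[i],ce[i],onz(C,*ce[i],.014))
print(proj(C,[.4236,.2158,.04]))
E
```

```text
[0.42245176 0.2144194  0.22230625] [ 13.4  18.7 103.2  -0.   58.2   3.6] [ 0.27585437  0.48660784 -0.1457872 ]
[ 298   21   75   88 2989] [335.84911342  64.18668451] [0.49817484 0.36794196 0.014     ]
[ 231  142   53   52 1728] [257.38831019 166.27199074] [0.42239631 0.21995732 0.014     ]
[257.82689039 173.39651952]
```

View pics/w1.png

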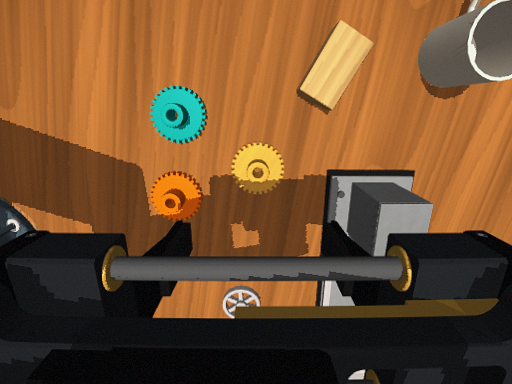

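The wrist view shows the boss top at (258,174). The two-view estimate predicted (257.8,173.4), so they agree and I'll descend to grip.

Emit:
play_rows:
  plan:
    - [[0.02,0.03,-0.7,0,0,0,1],[0,0,-0.7,0,0,0,1],[0,0,-0.7,0,0,0,1],[0,0,-0.7,0,0,0,1],[0,0,-0.7,0,0,0,1],[0,0,-0.4,0,0,0,1],[0,0,-0.18,0,0,0,1],[0,0,0,0,0,0,1],[0,0,0,0,0,0,-1],[0,0,0,0,0,0,-1],[0,0,0,0,0,0,-1],[0,0,0,0,0,0,-1]]

```text
time_s: 3.6
position: [0.4245, 0.2155, 0.0194]
tcp_rot: [[-0.168, 0.986, 0.002], [0.986, 0.168, 0.0], [0.0, 0.002, -1.0]]
force: [-0.1, -0.5, -0.2]
opening: 0.722
```

Emit:
play_rows:
  plan:
    - [[0,0,0,0,0,0,-1],[0,0,0,0,0,0,-1],[0,0,0,0,0,0,-1],[0,0,0,0,0,0,-1]]

```text
time_s: 4.0
position: [0.424, 0.2153, 0.0185]
tcp_rot: [[-0.167, 0.986, -0.0], [0.986, 0.167, -0.0], [0.0, -0.0, -1.0]]
force: [-0.2, -0.1, 0.0]
opening: 0.358
```

Emit:
play_rows:
  plan:
    - [[0,0,0,0,0,0,-1],[0,0,0,0,0,0,-1],[0,0,0.4,0,0,0,-1],[0,0,0.6,0,0,0,-1],[0,0,0.6,0,0,0,-1],[0,0,0.6,0,0,0,-1],[0,0,0.4,0,0,0,-1],[0,0,0,0,0,0,-1]]

```text
time_s: 4.8
position: [0.4255, 0.2158, 0.1505]
tcp_rot: [[-0.167, 0.986, 0.005], [0.986, 0.167, 0.001], [0.0, 0.005, -1.0]]
force: [0.1, 0.6, -4.4]
opening: 0.338
```

Emit:
play_rows:
  plan:
    - [[0.5,-0.5,0.2,0,0,0,-1],[0.5,-0.5,0.2,0,0,0,-1],[0.5,-0.5,0.2,0,0,0,-1],[0.5,-0.5,0.2,0,0,0,-1],[0.5,-0.5,0.2,0,0,0,-1],[0.5,-0.5,0,0,0,0,-1],[0.5,-0.5,0,0,0,0,-1],[0.5,-0.5,0,0,0,0,-1],[0,-0.2,0,0,0,0,-1],[0,0,0,0,0,0,-1],[0,0,0,0,0,0,-1]]

```text
time_s: 5.9
position: [0.622, 0.006, 0.1965]
tcp_rot: [[-0.167, 0.986, -0.005], [0.986, 0.167, 0.002], [0.002, -0.005, -1.0]]
force: [-0.3, 0.4, -3.5]
opening: 0.339
```

```bash
python3 - <<'E'
from h import *
s,im=shot('wrist','w2');C=cam('wrist',s);print(s['position'],s['joint_positions'].round(1),s['force'],s['tcp_rot'].round(4))
print(proj(C,[.618,.06,.048]),proj(C,[.618,.06,.02]))
np.save('s2.npy',s,allow_pickle=True)
cv2.imwrite('pics/w2b.png',cv2.resize(im[60:300,100:420],(800,600),interpolation=cv2.INTER_CUBIC)[:,:,::-1])
E
```

```text
[0.62196646 0.00603802 0.19650107] [ -9.7  31.8  83.8   0.   64.7 -19.4] [-0.27938335  0.37614062 -3.45084794] [[-0.1669  0.986  -0.0049]
 [ 0.986   0.1669  0.0015]
 [ 0.0023 -0.0046 -1.    ]]
[261.91941452 135.37878363] [261.54449886 133.47272398]
```

View pics/w2b.png

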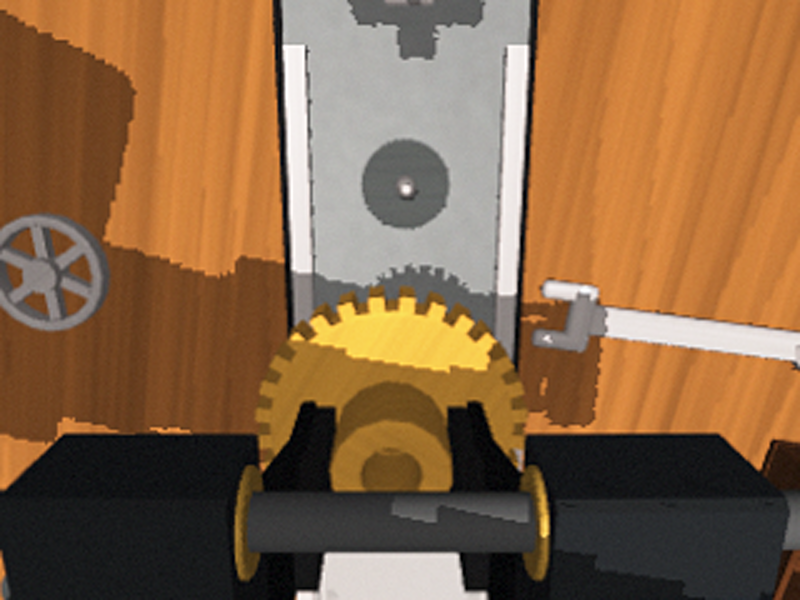

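The spindle tip is at crop (407,188), shoulder centre (405,183), and the held gear's bore at its boss top (391,470). I'll compute the offsets.

```bash
python3 - <<'E'
from h import *
s=np.load('s2.npy',allow_pickle=True).item();C=cam('wrist',s)
f=lambda x,y:((x+.5)/2.5-.5+100,(y+.5)/2.5-.5+60)
t=onz(C,*f(407,188),.048);sh=onz(C,*f(405,183.5),.02);b=onz(C,*f(391,470),s['position'][2]+.0215)
print(t,sh,b,b-s['position'])
p=lambda x,y:((x+.5)/5-.5+185,(y+.5)/5-.5+150)
q=lambda x,y:((x+.5)/3.75-.5+190,(y+.5)/3.75-.5+130)
r=[ray(C,*f(407,188)),ray(cam('scene'),*p(437,342)),ray(cam('side'),*q(170,272))]
print(tri(*r))
# stand axis: left/right plate edges
for a in[(274,0),(537,0),(283,150),(532,150)]: print(onz(C,*f(*a),.012))
E
```

```text
[0.61856025 0.06064284 0.048     ] [0.61811146 0.06048144 0.02      ] [0.62067971 0.00903174 0.21800107] [-0.00128676  0.00299372  0.0215    ]
(array([0.61805877, 0.05996816, 0.04794576]), [np.float64(0.0008376102472222947), np.float64(0.003134944348735135), np.float64(0.003947188480399549)])
[0.54189817 0.13421702 0.012     ]
[0.66530322 0.15527939 0.012     ]
[0.55493404 0.06594577 0.012     ]
[0.67839824 0.08709188 0.012     ]
```

Emit:
play_rows:
  plan:
    - [[-0.02,0.35,0,0,0,0,-1],[-0.02,0.35,0,0,0,0,-1],[-0.02,0.35,0,0,0,0,-1],[0,0,-0.6,0,0,0,-1],[0,0,-0.6,0,0,0,-1],[0,0,-0.6,0,0,0,-1],[0,0,-0.6,0,0,0,-1],[0,0,0,0,0,0,-1],[0,0,0,0,0,0,-1],[0,0,0,0,0,0,-1]]

```text
time_s: 6.95
position: [0.6226, 0.0585, 0.0805]
tcp_rot: [[-0.168, 0.986, 0.004], [0.986, 0.168, -0.0], [-0.001, 0.004, -1.0]]
force: [0.3, -0.5, -3.1]
opening: 0.331
```

```bash
python3 - <<'E'
from h import *
s,im=shot('wrist','w3');C=cam('wrist',s);print(s['position'],s['force'],s['tcp_rot'].round(4))
E
```

```text
[0.62257875 0.05852598 0.08050073] [ 0.29827728 -0.48198529 -3.10582657] [[-1.683e-01  9.857e-01  3.900e-03]
 [ 9.857e-01  1.683e-01 -3.000e-04]
 [-9.000e-04  3.800e-03 -1.000e+00]]
```

Emit:
play_rows:
  plan:
    - [[0,0,0,0,0,0,-1],[0,0,0,0,0,0,-1]]

```text
time_s: 7.2
position: [0.6218, 0.0578, 0.0799]
tcp_rot: [[-0.167, 0.986, 0.002], [0.986, 0.167, -0.0], [-0.001, 0.002, -1.0]]
force: [0.9, 0.1, -4.0]
opening: 0.336
```

Emit:
play_rows:
  plan:
    - [[-0.03,0,-0.1,0,0,0,-1],[0,0,0,0,0,0,-1]]

```text
time_s: 7.4
position: [0.6186, 0.0578, 0.0731]
tcp_rot: [[-0.167, 0.986, -0.002], [0.986, 0.167, 0.0], [0.0, -0.002, -1.0]]
force: [-0.2, -1.0, -3.3]
opening: 0.335
```

Emit:
play_rows:
  plan:
    - [[0,0,0,0,0,0,-1],[0,0,0,0,0,0,-1]]

```text
time_s: 7.6
position: [0.6195, 0.0577, 0.0734]
tcp_rot: [[-0.167, 0.986, -0.0], [0.986, 0.167, 0.0], [0.0, -0.0, -1.0]]
force: [1.8, 0.1, -3.2]
opening: 0.34
```

Emit:
play_rows:
  plan:
    - [[-0.01,0.01,-0.06,0,0,0,-1],[0,0,-0.06,0,0,0,-1],[0,0,-0.06,0,0,0,-1],[0,0,0,0,0,0,-1],[0,0,0,0,0,0,-1]]

```text
time_s: 8.1
position: [0.6189, 0.0583, 0.0643]
tcp_rot: [[-0.167, 0.986, -0.0], [0.986, 0.167, 0.0], [0.0, -0.0, -1.0]]
force: [-0.3, 0.5, -3.5]
opening: 0.336
```

Emit:
play_rows:
  plan:
    - [[0,0,-0.05,0,0,0,-1],[0,0,-0.05,0,0,0,-1],[0,0,0,0,0,0,-1]]

```text
time_s: 8.4
position: [0.6187, 0.0584, 0.0591]
tcp_rot: [[-0.167, 0.986, -0.001], [0.986, 0.167, 0.0], [0.0, -0.001, -1.0]]
force: [0.9, 0.4, -2.2]
opening: 0.34
```

Emit:
play_rows:
  plan:
    - [[0,0,-0.06,0,0,0,-1],[0,0,-0.06,0,0,0,-1],[0,0,-0.06,0,0,0,-1],[0,0,-0.06,0,0,0,-1],[0,0,-0.06,0,0,0,-1],[0,0,-0.06,0,0,0,-1],[0,0,0,0,0,0,-1]]

```text
time_s: 9.1
position: [0.6186, 0.0583, 0.041]
tcp_rot: [[-0.167, 0.986, -0.001], [0.986, 0.167, 0.0], [0.0, -0.001, -1.0]]
force: [0.0, -0.1, -4.1]
opening: 0.34
```

Emit:
play_rows:
  plan:
    - [[0,0,-0.02,0,0,0,-1],[0,0,0,0,0,0,-1]]

```text
time_s: 9.3
position: [0.619, 0.0583, 0.0405]
tcp_rot: [[-0.167, 0.986, 0.0], [0.986, 0.167, 0.0], [0.0, 0.0, -1.0]]
force: [-0.5, 0.8, -3.4]
opening: 0.335
```

Emit:
play_rows:
  plan:
    - [[0,0,-0.02,0,0,0,-1],[0,0,0,0,0,0,-1],[0,0,0,0,0,0,0.3],[0,0,0,0,0,0,0.3],[0,0,0,0,0,0,0.3],[0,0,0,0,0,0,0.3],[0,0,0,0,0,0,0.3],[0,0,0.2,0,0,0,0.3],[0,0,0.6,0,0,0,0.3],[0,0,0.8,0,0,0,0.3],[0,0,0.8,0,0,0,0.3],[0,0,0.8,0,0,0,0.3]]

```text
time_s: 10.5
position: [0.6188, 0.0583, 0.2018]
tcp_rot: [[-0.167, 0.986, 0.0], [0.986, 0.167, -0.0], [-0.0, 0.0, -1.0]]
force: [1.2, -0.5, 0.8]
opening: 0.648
```

Emit:
play_rows:
  plan:
    - [[0.13,-0.8,0.2,0,0,0,0.3],[0.13,-0.8,0.2,0,0,0,-1],[0,0,0,0,0,0,-1],[0,0,0,0,0,0,-1],[0,0,0,0,0,0,-1]]

```text
time_s: 11.0
position: [0.6312, -0.0209, 0.2193]
tcp_rot: [[-0.168, 0.986, -0.001], [0.986, 0.168, 0.001], [0.001, -0.001, -1.0]]
force: [-0.3, -0.1, 0.9]
opening: 0.371
```

```bash
python3 - <<'E'
from h import *
s,im=shot('wrist','w4');C=cam('wrist',s);print(s['position'],s['force'],s['opening'])
np.save('s4.npy',s,allow_pickle=True)
u,v=proj(C,[.618,.06,.06]);print(u,v);x=int(max(0,u-100));y=int(max(0,v-75));print(x,y)
cv2.imwrite('pics/w4b.png',cv2.resize(im[y:y+150,x:x+200],(800,600),interpolation=cv2.INTER_CUBIC)[:,:,::-1])
for n in('scene','side'): shot(n,n+'4')
E
```

```text
[ 0.63122325 -0.02085425  0.21933531] [-0.28727019 -0.09861945  0.86238312] 0.3706371779766003
257.49519516629204 109.72683418865284
157 34
```

View pics/w4b.png

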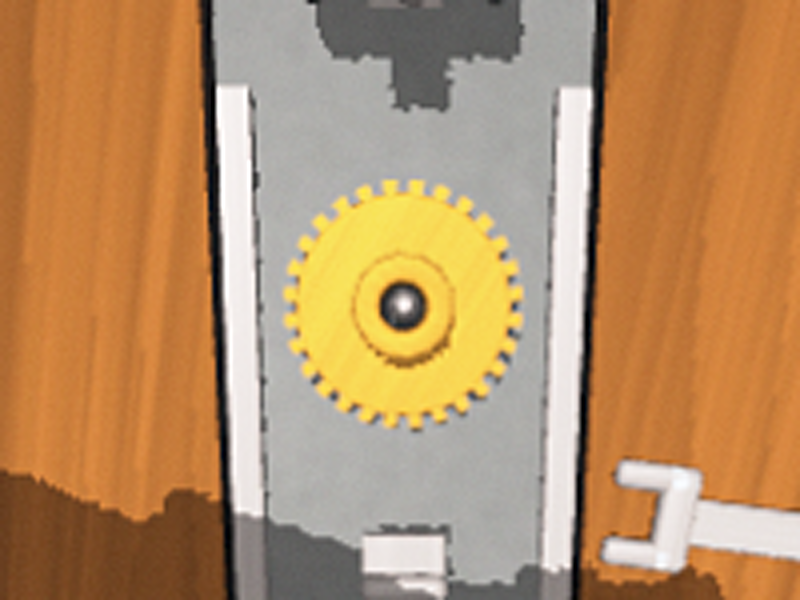

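The gear is seated: the spindle tip shows centred in the bore at crop (403,305), and the guard is still open. Next I'll go behind the handle with the fingers shut.

Emit:
play_rows:
  plan:
    - [[0.15,-0.84,0,0,0,0,-1],[0.15,-0.84,0,0,0,0,-1],[0.15,-0.84,0,0,0,0,-1],[0.15,-0.84,0,0,0,0,-1],[0.15,-0.84,0,0,0,0,-1],[0,0,0,0,0,0,-1],[0,0,0,0,0,0,-1],[0,0,0,0,0,0,-1]]

```text
time_s: 11.95
position: [0.6692, -0.2298, 0.219]
tcp_rot: [[-0.169, 0.986, -0.001], [0.986, 0.169, 0.001], [0.002, -0.001, -1.0]]
force: [-0.1, 0.1, -0.3]
opening: 0.006
```

```bash
python3 - <<'E'
from h import *
s,im=shot('wrist','w5');C=cam('wrist',s);print(s['position'],s['force'],s['opening'])
np.save('s5.npy',s,allow_pickle=True)
e=np.array([-.167,.986,0]);x=np.array([.986,.167,0]);o=np.array([.6284,.0013,0])
print(proj(C,o+e*-.181+[0,0,.108]))
cv2.imwrite('pics/w5b.png',cv2.resize(im[100:340,96:416],(800,600),interpolation=cv2.INTER_CUBIC)[:,:,::-1])
E
```

```text
[ 0.6691694  -0.2297538   0.21900729] [-0.14961006  0.0649697  -0.26913039] 0.006110049027933356
[255.60593544 138.70448807]
```

View pics/w5b.png

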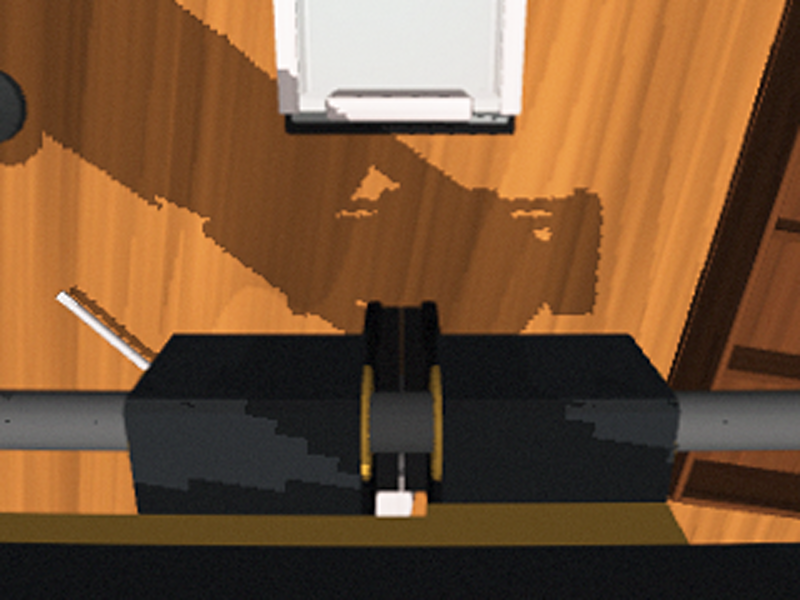

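The handle is centred at crop (399,105), in line with the closed fingers at (401,310), and the space behind it is clear. I'll descend and approach.

Emit:
play_rows:
  plan:
    - [[-0.02,0,-0.67,0,0,0,-1],[0,0,-0.67,0,0,0,-1],[0,0,-0.67,0,0,0,-1],[0,0,-0.67,0,0,0,-1],[0,0,0,0,0,0,-1],[0,0,0,0,0,0,-1],[-0.03,0.2,0,0,0,0,-1],[-0.03,0.2,0,0,0,0,-1],[0,0,0,0,0,0,-1]]

```text
time_s: 12.9
position: [0.6659, -0.2097, 0.0874]
tcp_rot: [[-0.169, 0.986, 0.002], [0.986, 0.169, -0.0], [-0.0, 0.001, -1.0]]
force: [-0.4, -0.2, -0.2]
opening: 0.004
```

Emit:
play_rows:
  plan:
    - [[-0.017,0.1,0,0,0,0,-1],[0,0,0,0,0,0,-1]]

```text
time_s: 13.1
position: [0.6647, -0.206, 0.0862]
tcp_rot: [[-0.168, 0.986, 0.0], [0.986, 0.168, -0.0], [-0.0, 0.0, -1.0]]
force: [-0.8, 0.4, 0.5]
opening: 0.007
```

Emit:
play_rows:
  plan:
    - [[-0.017,0.1,0,0,0,0,-1],[0,0,0,0,0,0,-1]]

```text
time_s: 13.3
position: [0.6636, -0.2011, 0.0855]
tcp_rot: [[-0.167, 0.986, -0.0], [0.986, 0.167, 0.0], [0.001, -0.0, -1.0]]
force: [-0.4, 0.3, -0.9]
opening: 0.006
```

Emit:
play_rows:
  plan:
    - [[-0.017,0.1,0,0,0,0,-1],[0,0,0,0,0,0,-1]]

```text
time_s: 13.5
position: [0.6631, -0.197, 0.0855]
tcp_rot: [[-0.168, 0.986, 0.0], [0.986, 0.168, -0.001], [-0.001, 0.0, -1.0]]
force: [0.7, -2.1, -1.0]
opening: 0.004
```

Emit:
play_rows:
  plan:
    - [[-0.017,0.1,0,0,0,0,-1],[0,0,0,0,0,0,-1]]

```text
time_s: 13.7
position: [0.6623, -0.1923, 0.0855]
tcp_rot: [[-0.168, 0.986, 0.001], [0.986, 0.168, -0.001], [-0.001, 0.0, -1.0]]
force: [0.3, -3.8, -1.4]
opening: 0.008
```

Emit:
play_rows:
  plan:
    - [[-0.034,0.197,0,0,0,0,-1],[-0.034,0.197,0,0,0,0,-1],[-0.034,0.197,0,0,0,0,-1],[-0.034,0.197,0,0,0,0,-1],[-0.034,0.197,0,0,0,0,-1],[-0.034,0.197,0,0,0,0,-1]]

```text
time_s: 14.3
position: [0.6524, -0.1338, 0.0856]
tcp_rot: [[-0.167, 0.986, 0.001], [0.986, 0.167, -0.002], [-0.003, 0.001, -1.0]]
force: [0.9, -5.8, -2.7]
opening: 0.007
```

Emit:
play_rows:
  plan:
    - [[-0.034,0.197,0,0,0,0,-1],[-0.034,0.197,0,0,0,0,-1],[-0.034,0.197,0,0,0,0,-1],[-0.034,0.197,0,0,0,0,-1],[-0.034,0.197,0,0,0,0,-1],[-0.025,0.15,0,0,0,0,-1],[0,0,0,0,0,0,-1],[0,0,0,0,0,0,-1]]

```text
time_s: 15.1
position: [0.6426, -0.076, 0.0856]
tcp_rot: [[-0.167, 0.986, 0.001], [0.986, 0.167, -0.0], [-0.0, 0.001, -1.0]]
force: [2.2, -2.0, -2.6]
opening: 0.003
```

Emit:
play_rows:
  plan:
    - [[-0.007,0.04,0,0,0,0,-1],[-0.007,0.04,0,0,0,0,-1],[-0.007,0.04,0,0,0,0,-1],[-0.007,0.04,0,0,0,0,-1],[-0.007,0.04,0,0,0,0,-1],[-0.007,0.04,0,0,0,0,-1]]

```text
time_s: 15.7
position: [0.6408, -0.0652, 0.0856]
tcp_rot: [[-0.167, 0.986, 0.001], [0.986, 0.167, -0.002], [-0.002, 0.001, -1.0]]
force: [2.2, -5.2, -1.6]
opening: 0.008
```

Emit:
play_rows:
  plan:
    - [[0,0,0,0,0,0,-1]]

```text
time_s: 15.8
position: [0.6407, -0.0648, 0.0856]
tcp_rot: [[-0.167, 0.986, 0.001], [0.986, 0.167, -0.001], [-0.001, 0.001, -1.0]]
force: [1.4, -4.9, -2.1]
opening: 0.01
```

Emit:
play_rows:
  plan:
    - [[-0.007,0.04,0,0,0,0,-1]]

```text
time_s: 15.9
position: [0.6404, -0.0633, 0.0856]
tcp_rot: [[-0.167, 0.986, 0.001], [0.986, 0.167, -0.002], [-0.002, 0.001, -1.0]]
force: [1.5, -5.4, -2.9]
opening: 0.007
```

Emit:
play_rows:
  plan:
    - [[0,0,0,0,0,0,-1]]

```text
time_s: 16.0
position: [0.6404, -0.0628, 0.0856]
tcp_rot: [[-0.167, 0.986, 0.001], [0.986, 0.167, -0.001], [-0.001, 0.001, -1.0]]
force: [1.9, -4.9, -1.9]
opening: 0.005
```

Emit:
play_rows:
  plan:
    - [[-0.007,0.04,0,0,0,0,-1]]

```text
time_s: 16.1
position: [0.6401, -0.0613, 0.0856]
tcp_rot: [[-0.167, 0.986, 0.002], [0.986, 0.167, -0.002], [-0.002, 0.001, -1.0]]
force: [2.5, -5.0, -2.4]
opening: 0.007
```

Emit:
play_rows:
  plan:
    - [[0,0,0,0,0,0,-1]]

```text
time_s: 16.2
position: [0.64, -0.0608, 0.0856]
tcp_rot: [[-0.167, 0.986, 0.001], [0.986, 0.167, -0.001], [-0.001, 0.001, -1.0]]
force: [2.2, -4.1, -2.5]
opening: 0.005
```

Emit:
play_rows:
  plan:
    - [[-0.007,0.04,0,0,0,0,-1]]

```text
time_s: 16.3
position: [0.6397, -0.0593, 0.0856]
tcp_rot: [[-0.167, 0.986, 0.001], [0.986, 0.167, -0.002], [-0.002, 0.001, -1.0]]
force: [2.4, -5.0, -3.0]
opening: 0.003
```

Emit:
play_rows:
  plan:
    - [[-0.003,0.02,0,0,0,0,-1]]

```text
time_s: 16.4
position: [0.6396, -0.058, 0.0856]
tcp_rot: [[-0.167, 0.986, 0.001], [0.986, 0.167, -0.002], [-0.002, 0.001, -1.0]]
force: [2.2, -4.7, -2.5]
opening: 0.006
```

Emit:
play_rows:
  plan:
    - [[-0.003,0.02,0,0,0,0,-1]]

```text
time_s: 16.5
position: [0.6394, -0.0571, 0.0856]
tcp_rot: [[-0.167, 0.986, 0.001], [0.986, 0.167, -0.002], [-0.002, 0.001, -1.0]]
force: [0.5, -5.0, -3.1]
opening: 0.004
```

Emit:
play_rows:
  plan:
    - [[0,0,0,0,0,0,-1]]

```text
time_s: 16.6
position: [0.6394, -0.0569, 0.0856]
tcp_rot: [[-0.167, 0.986, 0.001], [0.986, 0.167, -0.001], [-0.002, 0.001, -1.0]]
force: [3.0, -4.5, -2.7]
opening: 0.001
```

Emit:
play_rows:
  plan:
    - [[-0.005,0.03,0,0,0,0,-1]]

```text
time_s: 16.7
position: [0.6392, -0.0557, 0.0856]
tcp_rot: [[-0.167, 0.986, 0.001], [0.986, 0.167, -0.002], [-0.002, 0.001, -1.0]]
force: [2.1, -5.3, -3.0]
opening: 0.005
```

Emit:
play_rows:
  plan:
    - [[-0.005,0.03,0,0,0,0,-1]]

```text
time_s: 16.8
position: [0.6389, -0.0542, 0.0856]
tcp_rot: [[-0.167, 0.986, 0.001], [0.986, 0.167, -0.002], [-0.002, 0.001, -1.0]]
force: [2.0, -4.8, -2.0]
opening: 0.007
```

Emit:
play_rows:
  plan:
    - [[-0.003,0.02,0,0,0,0,-1]]

```text
time_s: 16.9
position: [0.6387, -0.0531, 0.0856]
tcp_rot: [[-0.167, 0.986, 0.001], [0.986, 0.167, -0.002], [-0.002, 0.001, -1.0]]
force: [2.3, -5.2, -3.1]
opening: 0.007
```

Emit:
play_rows:
  plan:
    - [[0,0,0,0,0,0,-1]]

```text
time_s: 17.0
position: [0.6387, -0.0529, 0.0856]
tcp_rot: [[-0.167, 0.986, 0.001], [0.986, 0.167, -0.001], [-0.002, 0.001, -1.0]]
force: [2.0, -4.0, -2.9]
opening: 0.005
```

Emit:
play_rows:
  plan:
    - [[-0.005,0.03,0,0,0,0,-1]]

```text
time_s: 17.1
position: [0.6385, -0.0518, 0.0856]
tcp_rot: [[-0.167, 0.986, 0.001], [0.986, 0.167, -0.002], [-0.002, 0.001, -1.0]]
force: [2.2, -4.9, -2.0]
opening: 0.006
```

Emit:
play_rows:
  plan:
    - [[-0.005,0.03,0,0,0,0,-1]]

```text
time_s: 17.2
position: [0.6382, -0.0502, 0.0856]
tcp_rot: [[-0.167, 0.986, 0.001], [0.986, 0.167, -0.002], [-0.002, 0.001, -1.0]]
force: [2.3, -5.3, -2.3]
opening: 0.007
```

Emit:
play_rows:
  plan:
    - [[-0.003,0.02,0,0,0,0,-1]]

```text
time_s: 17.3
position: [0.6381, -0.0491, 0.0856]
tcp_rot: [[-0.167, 0.986, 0.001], [0.986, 0.167, -0.002], [-0.002, 0.001, -1.0]]
force: [1.0, -5.5, -2.5]
opening: 0.005
```

Emit:
play_rows:
  plan:
    - [[0,0,0,0,0,0,-1]]

```text
time_s: 17.4
position: [0.638, -0.0489, 0.0856]
tcp_rot: [[-0.167, 0.986, 0.001], [0.986, 0.167, -0.001], [-0.002, 0.001, -1.0]]
force: [1.4, -4.5, -2.8]
opening: 0.008
```

Emit:
play_rows:
  plan:
    - [[-0.005,0.03,0,0,0,0,-1]]

```text
time_s: 17.5
position: [0.6378, -0.0478, 0.0856]
tcp_rot: [[-0.167, 0.986, 0.001], [0.986, 0.167, -0.002], [-0.002, 0.001, -1.0]]
force: [1.8, -5.8, -2.0]
opening: 0.005
```

Emit:
play_rows:
  plan:
    - [[-0.005,0.03,0,0,0,0,-1]]

```text
time_s: 17.6
position: [0.6375, -0.0462, 0.0856]
tcp_rot: [[-0.167, 0.986, 0.001], [0.986, 0.167, -0.002], [-0.002, 0.001, -1.0]]
force: [2.7, -5.2, -3.1]
opening: 0.001
```

Emit:
play_rows:
  plan:
    - [[-0.005,0.03,0,0,0,0,-1]]

```text
time_s: 17.7
position: [0.6374, -0.0452, 0.0856]
tcp_rot: [[-0.168, 0.986, 0.001], [0.986, 0.168, -0.003], [-0.003, 0.001, -1.0]]
force: [2.0, -9.3, -2.8]
opening: 0.005
```

Emit:
play_rows:
  plan:
    - [[0,0,0,0,0,0,-1]]

```text
time_s: 17.8
position: [0.6374, -0.0452, 0.0856]
tcp_rot: [[-0.168, 0.986, 0.001], [0.986, 0.168, -0.003], [-0.003, 0.001, -1.0]]
force: [2.1, -6.4, -3.1]
opening: 0.005
```

The force rose to about 9 N near y = -0.0455, so the pawl has been met. From here I use small steps.

Emit:
play_rows:
  plan:
    - [[-0.003,0.02,0,0,0,0,-1]]

```text
time_s: 17.9
position: [0.6374, -0.0449, 0.0857]
tcp_rot: [[-0.168, 0.986, 0.002], [0.986, 0.168, -0.004], [-0.004, 0.001, -1.0]]
force: [2.8, -9.5, -3.3]
opening: 0.002
```

Emit:
play_rows:
  plan:
    - [[-0.003,0.02,0,0,0,0,-1]]

```text
time_s: 18.0
position: [0.6372, -0.0442, 0.0856]
tcp_rot: [[-0.168, 0.986, 0.002], [0.986, 0.168, -0.004], [-0.004, 0.001, -1.0]]
force: [2.2, -8.9, -2.7]
opening: 0.004
```

Emit:
play_rows:
  plan:
    - [[0,0,0,0,0,0,-1]]

```text
time_s: 18.1
position: [0.6372, -0.044, 0.0856]
tcp_rot: [[-0.168, 0.986, 0.002], [0.986, 0.168, -0.004], [-0.004, 0.001, -1.0]]
force: [1.8, -8.5, -2.2]
opening: 0.004
```

Emit:
play_rows:
  plan:
    - [[-0.003,0.02,0,0,0,0,-1]]

```text
time_s: 18.2
position: [0.6371, -0.0433, 0.0856]
tcp_rot: [[-0.168, 0.986, 0.002], [0.986, 0.168, -0.004], [-0.004, 0.001, -1.0]]
force: [1.6, -10.1, -2.6]
opening: 0.007
```

Emit:
play_rows:
  plan:
    - [[-0.003,0.02,0,0,0,0,-1]]

```text
time_s: 18.3
position: [0.6369, -0.0424, 0.0856]
tcp_rot: [[-0.168, 0.986, 0.002], [0.986, 0.168, -0.004], [-0.005, 0.001, -1.0]]
force: [2.1, -9.6, -4.4]
opening: 0.009
```

Emit:
play_rows:
  plan:
    - [[0,0,0,0,0,0,-1]]

```text
time_s: 18.4
position: [0.6369, -0.0422, 0.0856]
tcp_rot: [[-0.168, 0.986, 0.002], [0.986, 0.168, -0.004], [-0.004, 0.001, -1.0]]
force: [0.7, -8.7, -3.1]
opening: 0.009
```

Emit:
play_rows:
  plan:
    - [[-0.003,0.02,0,0,0,0,-1]]

```text
time_s: 18.5
position: [0.6368, -0.0415, 0.0856]
tcp_rot: [[-0.168, 0.986, 0.002], [0.986, 0.168, -0.004], [-0.005, 0.001, -1.0]]
force: [1.6, -9.2, -2.4]
opening: 0.008
```

Emit:
play_rows:
  plan:
    - [[-0.003,0.02,0,0,0,0,-1]]

```text
time_s: 18.6
position: [0.6366, -0.0405, 0.0856]
tcp_rot: [[-0.168, 0.986, 0.002], [0.986, 0.168, -0.005], [-0.005, 0.001, -1.0]]
force: [2.1, -10.2, -4.2]
opening: 0.004
```

Emit:
play_rows:
  plan:
    - [[0,0,0,0,0,0,-1]]

```text
time_s: 18.7
position: [0.6366, -0.0403, 0.0856]
tcp_rot: [[-0.168, 0.986, 0.002], [0.986, 0.168, -0.004], [-0.004, 0.001, -1.0]]
force: [1.9, -9.0, -2.1]
opening: 0.003
```

Emit:
play_rows:
  plan:
    - [[-0.003,0.02,0,0,0,0,-1]]

```text
time_s: 18.8
position: [0.6365, -0.0396, 0.0856]
tcp_rot: [[-0.168, 0.986, 0.002], [0.986, 0.168, -0.005], [-0.005, 0.001, -1.0]]
force: [1.3, -9.9, -3.4]
opening: 0.004
```

Emit:
play_rows:
  plan:
    - [[0,0,0,0,0,0,-1]]

```text
time_s: 18.9
position: [0.6364, -0.0394, 0.0856]
tcp_rot: [[-0.168, 0.986, 0.002], [0.986, 0.168, -0.004], [-0.005, 0.001, -1.0]]
force: [2.3, -9.6, -3.4]
opening: 0.007
```

Emit:
play_rows:
  plan:
    - [[-0.003,0.02,0,0,0,0,-1]]

```text
time_s: 19.0
position: [0.6363, -0.0387, 0.0856]
tcp_rot: [[-0.168, 0.986, 0.002], [0.986, 0.168, -0.005], [-0.005, 0.001, -1.0]]
force: [1.6, -10.5, -3.3]
opening: 0.004
```

Emit:
play_rows:
  plan:
    - [[0,0,0,0,0,0,-1]]

```text
time_s: 19.1
position: [0.6363, -0.0385, 0.0856]
tcp_rot: [[-0.168, 0.986, 0.002], [0.986, 0.168, -0.004], [-0.005, 0.001, -1.0]]
force: [1.5, -9.6, -2.5]
opening: 0.005
```

Emit:
play_rows:
  plan:
    - [[-0.003,0.016,0,0,0,0,-1]]

```text
time_s: 19.2
position: [0.6362, -0.0379, 0.0856]
tcp_rot: [[-0.168, 0.986, 0.002], [0.986, 0.168, -0.005], [-0.005, 0.001, -1.0]]
force: [1.8, -10.9, -3.3]
opening: 0.008
```

Emit:
play_rows:
  plan:
    - [[0,0,0,0,0,0,-1]]

```text
time_s: 19.3
position: [0.6361, -0.0377, 0.0856]
tcp_rot: [[-0.168, 0.986, 0.002], [0.986, 0.168, -0.005], [-0.005, 0.001, -1.0]]
force: [1.3, -10.1, -2.8]
opening: 0.003
```

Emit:
play_rows:
  plan:
    - [[-0.003,0.016,0,0,0,0,-1]]

```text
time_s: 19.4
position: [0.636, -0.0369, 0.0856]
tcp_rot: [[-0.168, 0.986, 0.002], [0.986, 0.168, -0.004], [-0.005, 0.001, -1.0]]
force: [2.6, -8.2, -2.4]
opening: 0.005
```

Emit:
play_rows:
  plan:
    - [[0,0,0,0,0,0,-1]]

```text
time_s: 19.5
position: [0.6359, -0.0363, 0.0856]
tcp_rot: [[-0.167, 0.986, 0.001], [0.986, 0.167, -0.003], [-0.004, 0.001, -1.0]]
force: [1.7, -7.4, -2.4]
opening: 0.009
```

Emit:
play_rows:
  plan:
    - [[0,0,0,0,0,0,-1]]

```text
time_s: 19.6
position: [0.6359, -0.0361, 0.0856]
tcp_rot: [[-0.167, 0.986, 0.001], [0.986, 0.167, -0.003], [-0.003, 0.001, -1.0]]
force: [1.0, -7.6, -3.0]
opening: 0.009
```

Emit:
play_rows:
  plan:
    - [[0,0,0,0,0,0,-1]]

```text
time_s: 19.7
position: [0.6358, -0.0359, 0.0856]
tcp_rot: [[-0.167, 0.986, 0.001], [0.986, 0.167, -0.003], [-0.003, 0.001, -1.0]]
force: [1.7, -6.9, -4.0]
opening: 0.002
```

The force fell from about 10.5 to 7 N, which looks like the click. I'll ease back to see whether the latch holds.

Emit:
play_rows:
  plan:
    - [[0.003,-0.02,0,0,0,0,-1]]

```text
time_s: 19.8
position: [0.6358, -0.0359, 0.0856]
tcp_rot: [[-0.167, 0.986, 0.001], [0.986, 0.167, -0.001], [-0.001, 0.001, -1.0]]
force: [1.3, -3.8, -1.0]
opening: 0.003
```

Emit:
play_rows:
  plan:
    - [[0.003,-0.02,0,0,0,0,-1],[0,0,0,0,0,0,-1]]

```text
time_s: 20.0
position: [0.6359, -0.0364, 0.0856]
tcp_rot: [[-0.167, 0.986, 0.001], [0.986, 0.167, -0.001], [-0.001, 0.001, -1.0]]
force: [2.4, -4.0, -2.2]
opening: 0.009
```

Emit:
play_rows:
  plan:
    - [[0.007,-0.04,0,0,0,0,-1],[0,0,0,0,0,0,-1],[0,0,0,0,0,0,-1]]

```text
time_s: 20.3
position: [0.6363, -0.0387, 0.0856]
tcp_rot: [[-0.168, 0.986, 0.001], [0.986, 0.168, -0.002], [-0.002, 0.001, -1.0]]
force: [3.0, -6.4, -2.2]
opening: 0.003
```

Emit:
play_rows:
  plan:
    - [[0,0,0,0,0,0,-1]]

```text
time_s: 20.4
position: [0.6363, -0.0387, 0.0856]
tcp_rot: [[-0.168, 0.986, 0.001], [0.986, 0.168, -0.002], [-0.002, 0.001, -1.0]]
force: [1.2, -5.7, -2.8]
opening: 0.005
```

Emit:
play_rows:
  plan:
    - [[0.003,-0.02,0,0,0,0,-1],[0,0,0,0,0,0,-1]]

```text
time_s: 20.6
position: [0.6365, -0.0398, 0.0856]
tcp_rot: [[-0.168, 0.986, 0.001], [0.986, 0.168, -0.002], [-0.002, 0.001, -1.0]]
force: [3.2, -6.3, -3.0]
opening: 0.005
```

```bash
python3 - <<'E'
from h import *
s,im=shot('side','side6');print(s['position'],s['force'])
s,im2=shot('wrist','w6');print(s['position'],s['force']); s=read_state();print(s['force'])
A=cv2.resize(im[130:290,190:350],(400,400),interpolation=cv2.INTER_CUBIC)
B=cv2.resize(im2[:,64:448],(400,400),interpolation=cv2.INTER_CUBIC)
cv2.imwrite('pics/c6.png',np.hstack([A,B])[:,:,::-1])
E
```

```text
[ 0.63647167 -0.03976479  0.08560445] [ 3.16640919 -6.32505698 -2.96702258]
[ 0.63647178 -0.03976715  0.08562072] [ 2.9365913  -5.53219406 -2.81697154]
[ 2.36472508 -5.74286775 -3.0156636 ]
```

View pics/c6.png

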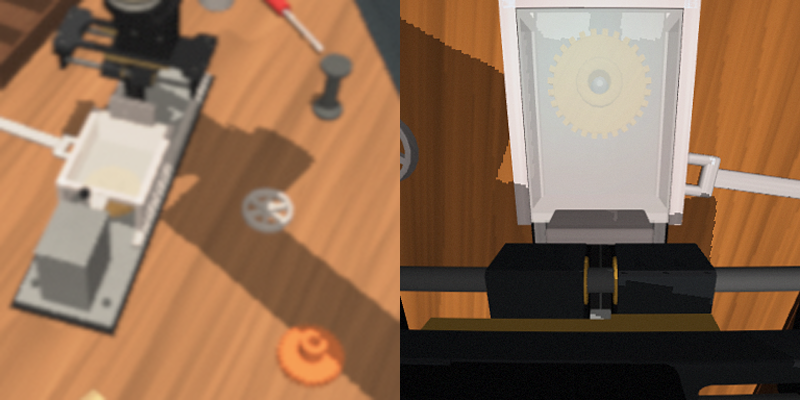

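The guard followed my retreat and still pushes at about 6 N, so it was not yet latched. The view shows the gear seated under the hood. I'll push on again in fine steps.

Emit:
play_rows:
  plan:
    - [[-0.004,0.025,0,0,0,0,-1],[0,0,0,0,0,0,-1]]

```text
time_s: 20.9
position: [0.6365, -0.0395, 0.0856]
tcp_rot: [[-0.168, 0.986, 0.001], [0.986, 0.168, -0.003], [-0.004, 0.001, -1.0]]
force: [2.4, -9.4, -3.1]
opening: 0.004
```

Emit:
play_rows:
  plan:
    - [[-0.004,0.025,0,0,0,0,-1],[0,0,0,0,0,0,-1]]

```text
time_s: 21.1
position: [0.6363, -0.0386, 0.0856]
tcp_rot: [[-0.168, 0.986, 0.001], [0.986, 0.168, -0.004], [-0.004, 0.001, -1.0]]
force: [2.4, -9.9, -3.7]
opening: 0.007
```

Emit:
play_rows:
  plan:
    - [[-0.003,0.02,0,0,0,0,-1],[0,0,0,0,0,0,-1]]

```text
time_s: 21.3
position: [0.6362, -0.0377, 0.0857]
tcp_rot: [[-0.168, 0.986, 0.001], [0.986, 0.168, -0.004], [-0.004, 0.001, -1.0]]
force: [1.6, -9.5, -3.2]
opening: 0.006
```

Emit:
play_rows:
  plan:
    - [[-0.003,0.016,0,0,0,0,-1],[0,0,0,0,0,0,-1]]

```text
time_s: 21.5
position: [0.6359, -0.0365, 0.0856]
tcp_rot: [[-0.168, 0.986, 0.001], [0.986, 0.168, -0.003], [-0.003, 0.001, -1.0]]
force: [1.6, -7.4, -3.7]
opening: 0.003
```

Emit:
play_rows:
  plan:
    - [[-0.003,0.016,0,0,0,0,-1],[0,0,0,0,0,0,-1]]

```text
time_s: 21.7
position: [0.6356, -0.0346, 0.0856]
tcp_rot: [[-0.167, 0.986, 0.001], [0.986, 0.167, -0.001], [-0.001, 0.001, -1.0]]
force: [3.0, -5.3, -2.9]
opening: 0.007
```

Emit:
play_rows:
  plan:
    - [[0,0,0,0,0,0,-1]]

```text
time_s: 21.8
position: [0.6355, -0.0344, 0.0856]
tcp_rot: [[-0.167, 0.986, 0.001], [0.986, 0.167, -0.001], [-0.001, 0.001, -1.0]]
force: [2.2, -5.2, -2.9]
opening: 0.006
```

Now it has dropped to 5 N and jumped ahead. I'll ease back again to test it.

Emit:
play_rows:
  plan:
    - [[0.003,-0.02,0,0,0,0,-1],[0,0,0,0,0,0,-1]]

```text
time_s: 22.0
position: [0.6354, -0.0345, 0.0857]
tcp_rot: [[-0.167, 0.986, 0.0], [0.986, 0.167, 0.0], [0.0, 0.0, -1.0]]
force: [2.8, -2.8, -0.5]
opening: 0.006
```

Emit:
play_rows:
  plan:
    - [[0.003,-0.02,0,0,0,0,-1],[0,0,0,0,0,0,-1]]

```text
time_s: 22.2
position: [0.6351, -0.0353, 0.0857]
tcp_rot: [[-0.167, 0.986, -0.001], [0.986, 0.167, 0.001], [0.001, -0.001, -1.0]]
force: [1.5, -2.8, 1.4]
opening: 0.003
```

Emit:
play_rows:
  plan:
    - [[0.003,-0.02,0,0,0,0,-1],[0,0,0,0,0,0,-1]]

```text
time_s: 22.4
position: [0.6355, -0.0375, 0.0857]
tcp_rot: [[-0.168, 0.986, -0.0], [0.986, 0.168, -0.002], [-0.002, -0.0, -1.0]]
force: [0.3, -6.4, -0.4]
opening: 0.006
```

Emit:
play_rows:
  plan:
    - [[0,0,0,0,0,0,-1]]

```text
time_s: 22.5
position: [0.6356, -0.0379, 0.0857]
tcp_rot: [[-0.168, 0.986, -0.0], [0.986, 0.168, -0.002], [-0.002, -0.0, -1.0]]
force: [1.1, -5.9, 0.2]
opening: 0.008
```

Emit:
play_rows:
  plan:
    - [[0.003,-0.02,0,0,0,0,-1],[0,0,0,0,0,0,-1]]

```text
time_s: 22.7
position: [0.6358, -0.0392, 0.0857]
tcp_rot: [[-0.168, 0.986, 0.0], [0.986, 0.168, -0.002], [-0.002, -0.0, -1.0]]
force: [1.0, -5.5, -0.8]
opening: 0.005
```

Not caught: past the crest, but it needed slightly more travel. I'll push again and go a little further.

Emit:
play_rows:
  plan:
    - [[-0.004,0.025,0,0,0,0,-1],[-0.004,0.025,0,0,0,0,-1],[0,0,0,0,0,0,-1],[-0.003,0.02,0,0,0,0,-1],[0,0,0,0,0,0,-1]]

```text
time_s: 23.2
position: [0.6354, -0.0369, 0.0857]
tcp_rot: [[-0.168, 0.986, 0.0], [0.986, 0.168, -0.004], [-0.004, -0.0, -1.0]]
force: [-0.0, -8.7, 0.6]
opening: 0.005
```

Emit:
play_rows:
  plan:
    - [[-0.002,0.01,0,0,0,0,-1],[0,0,0,0,0,0,-1]]

```text
time_s: 23.4
position: [0.6352, -0.0357, 0.0857]
tcp_rot: [[-0.168, 0.986, 0.0], [0.986, 0.168, -0.003], [-0.003, -0.0, -1.0]]
force: [1.4, -5.9, -0.4]
opening: 0.002
```

Emit:
play_rows:
  plan:
    - [[-0.002,0.01,0,0,0,0,-1],[0,0,0,0,0,0,-1]]

```text
time_s: 23.6
position: [0.635, -0.0345, 0.0857]
tcp_rot: [[-0.168, 0.986, 0.0], [0.986, 0.168, -0.002], [-0.002, -0.0, -1.0]]
force: [0.7, -6.7, -0.2]
opening: 0.005
```

Emit:
play_rows:
  plan:
    - [[0,0,0,0,0,0,-1]]

```text
time_s: 23.7
position: [0.635, -0.0345, 0.0857]
tcp_rot: [[-0.168, 0.986, 0.0], [0.986, 0.168, -0.002], [-0.002, -0.0, -1.0]]
force: [0.4, -6.0, 0.4]
opening: 0.002
```

Emit:
play_rows:
  plan:
    - [[-0.002,0.01,0,0,0,0,-1],[0,0,0,0,0,0,-1]]

```text
time_s: 23.9
position: [0.6349, -0.0339, 0.0857]
tcp_rot: [[-0.168, 0.986, 0.0], [0.986, 0.168, -0.002], [-0.002, -0.0, -1.0]]
force: [-0.2, -5.3, 0.3]
opening: 0.005
```

Emit:
play_rows:
  plan:
    - [[0,0,0,0,0,0,-1]]

```text
time_s: 24.0
position: [0.6349, -0.0339, 0.0857]
tcp_rot: [[-0.168, 0.986, -0.0], [0.986, 0.168, -0.002], [-0.002, -0.0, -1.0]]
force: [0.4, -5.3, 0.3]
opening: 0.006
```

Emit:
play_rows:
  plan:
    - [[-0.002,0.01,0,0,0,0,-1],[0,0,0,0,0,0,-1]]

```text
time_s: 24.2
position: [0.6348, -0.0333, 0.0857]
tcp_rot: [[-0.168, 0.986, -0.0], [0.986, 0.168, -0.002], [-0.002, -0.0, -1.0]]
force: [0.9, -5.6, -0.1]
opening: 0.006
```

Emit:
play_rows:
  plan:
    - [[0,0,0,0,0,0,-1]]

```text
time_s: 24.3
position: [0.6348, -0.0332, 0.0857]
tcp_rot: [[-0.168, 0.986, -0.0], [0.986, 0.168, -0.002], [-0.002, -0.0, -1.0]]
force: [0.5, -4.8, 0.1]
opening: 0.005
```

Emit:
play_rows:
  plan:
    - [[-0.002,0.01,0,0,0,0,-1],[0,0,0,0,0,0,-1]]

```text
time_s: 24.5
position: [0.6346, -0.0322, 0.0857]
tcp_rot: [[-0.167, 0.986, -0.0], [0.986, 0.167, -0.001], [-0.0, -0.0, -1.0]]
force: [0.6, -3.1, -0.2]
opening: 0.008
```

Emit:
play_rows:
  plan:
    - [[0,0,0,0,0,0,-1]]

```text
time_s: 24.6
position: [0.6345, -0.0315, 0.0857]
tcp_rot: [[-0.167, 0.986, -0.0], [0.986, 0.167, 0.001], [0.001, -0.0, -1.0]]
force: [0.6, -1.7, 0.8]
opening: 0.009
```

Emit:
play_rows:
  plan:
    - [[0.003,-0.02,0,0,0,0,-1],[0,0,0,0,0,0,-1]]

```text
time_s: 24.8
position: [0.634, -0.0317, 0.0852]
tcp_rot: [[-0.167, 0.986, -0.002], [0.986, 0.167, 0.001], [0.002, -0.001, -1.0]]
force: [0.1, 0.2, 0.1]
opening: 0.003
```

Emit:
play_rows:
  plan:
    - [[0.003,-0.02,0,0,0,0,-1],[0,0,0,0,0,0,-1]]

```text
time_s: 25.0
position: [0.6347, -0.0333, 0.0854]
tcp_rot: [[-0.167, 0.986, -0.001], [0.986, 0.167, 0.0], [0.001, -0.001, -1.0]]
force: [-0.8, 0.3, -0.4]
opening: 0.002
```

Emit:
play_rows:
  plan:
    - [[0.003,-0.02,0,0,0,0,-1],[0,0,0,0,0,0,-1]]

```text
time_s: 25.2
position: [0.6351, -0.0346, 0.0855]
tcp_rot: [[-0.167, 0.986, -0.0], [0.986, 0.167, 0.0], [0.0, -0.0, -1.0]]
force: [0.3, -0.0, -0.1]
opening: 0.007
```

The force is zero on retreat, so the latch holds. I'll back clear and look.

Emit:
play_rows:
  plan:
    - [[0.03,-0.2,0,0,0,0,-1],[0.06,-0.4,0,0,0,0,-1],[0.03,-0.2,0.3,0,0,0,-1],[0,0,0.8,0,0,0,-1],[0,0,0.8,0,0,0,-1],[0,0,0.8,0,0,0,-1],[0,0,0,0,0,0,-1],[0,0,0,0,0,0,-1],[0,0,0,0,0,0,-1]]

```text
time_s: 26.1
position: [0.6401, -0.0754, 0.2192]
tcp_rot: [[-0.166, 0.986, -0.003], [0.986, 0.166, 0.001], [0.001, -0.003, -1.0]]
force: [-0.1, -1.1, -1.2]
opening: 0.005
```

```bash
python3 - <<'E'
from h import *
s,im=shot('side','side7');print(s['position'],s['force'])
s,im2=shot('scene','scene7')
A=cv2.resize(im[120:300,190:370],(400,400),interpolation=cv2.INTER_CUBIC)
B=cv2.resize(im2[130:290,185:345],(400,400),interpolation=cv2.INTER_CUBIC)
cv2.imwrite('pics/c7.png',np.hstack([A,B])[:,:,::-1])
E
```

```text
[ 0.64012066 -0.07542889  0.21916766] [-0.14365897 -1.06377693 -1.24176788]
```

View pics/c7.png

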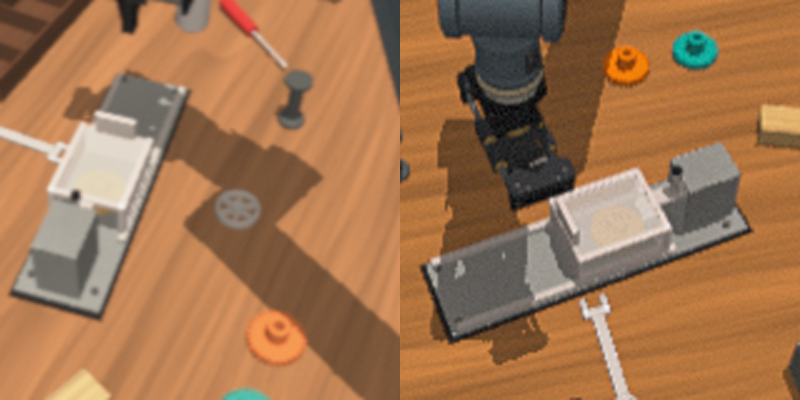

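The guard stays shut over the seated gear with the arm clear: it is at (105,165) in the left half and (610,220) in the right. I'll hand in.

```bash
python3 -c "
from rig import *
print(hand_in())"
```

```text
the job is handed in; nothing more can be done
None
```

The brass gear is on the spindle, boss up, and the guard is latched shut over it. I handed the job in at about 26 s; no verdict was reported.

- **Gear:** I gripped it by the boss and lowered it onto the spindle with no contact jolt. The wrist view afterwards showed the tip centred in the bore with the guard still open. I judged seated height from the release height, about 1 mm above the shoulder, and from the picture; I did not measure it.
- **Latch:** I pushed the handle with closed fingers in steps of 0.5 to 2 mm near the latch. The pawl was felt at about 155 mm of travel. Two early force drops were not the catch, because the guard followed my fingers back when I eased off. I pushed about 3 mm further and the force fell away. On retreat it read zero, so the guard was held.
- **Force:** readings at the handle peaked at about 11 N, under the 14 N limit. They were noisy by about 1 N and were taken at the end of each move, so the peak between readings was not seen.
- **Last check:** with the arm clear, the side and scene pictures showed the guard still shut over the gear. The bystanders visible in those crops looked unmoved. I compared by eye, and the mug was outside the crops.

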